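Close the steel tool case: flap down, then cover

ROBOT

A 6-joint arm with a two-finger parallel gripper is mounted at the origin on a cart in front of the work surface, level with it; the furniture and walls round the work are solid. World frame = base frame: x ahead of the robot, y to its left, z up, the work surface at z = 0. Lengths are in m, angles in degrees, forces in N, time in s.
With the tool pointing down it reaches from about 0.35 to 0.875 m from the base axis. Payload 4.2 kg.
Tool frame: the origin (TCP) lies between the finger pads; the fingertips stand 8 mm ahead of it and the grasp point (between the pads) lies 11 mm behind it; x points along the fingers, y is the direction in which the jaws open and shut, and the axes are right-handed (so a half turn about x gives the same grasp; the last joint's range is limited). The gripper opens to 87 mm and grips with 3 to 60 N. Pads are 19 mm wide; open, the fingers measure 117 mm over their backs; the gripper's body (75 mm by 190 mm) begins 51 mm behind the grasp point.
Start: joints at [87.181, 22.042, 0.453, 0, -68.411, -14.817], TCP at [0.189, 0.596, 0.231] pointing down, gripper open.
Joint ranges: [-179.83, 179.83], [-69.29, 118.12], [-61.27, 80.66], [-181.25, 117.63], [-171.15, -9.14], [-177.46, 177.46]. Speed limits (degrees/s): [159.86, 159.86, 180, 180, 180, 180].

INTERFACE

Orientations are given as a 3x3 rotation matrix whose columns are the frame's x, y, z axes.
In Python, from station import r gives the robot as it stands. The module is installed in compiled form; this text tells all that it offers.
- The arm moves only by the tool move_arm, never from a script. Its argument "increments" is one flat list of numbers, 7 for each row, row after row: the turn, a rotation vector about the tool's x, y, z in degrees, then the shift along the tool's x, y, z in m, then the finger opening in m, from 0 to 0.087. A call has 1 to 12 rows; each row is the pose to reach, as a shift and turn from the pose commanded when the call began, along the tool's axes at that moment; what a row does not reach only later rows make up. A row lasts 1/12 s, in which the tool goes at most 41.7 mm and 7.16 degrees, less where a joint would pass 70% of its speed; a pose out of reach is approached as far as the arm can. A call with a gripper value outside its range is refused whole. The fingers move at their own pace and stop on an object; the grip force is fixed at half the most. Time passes only in rows, so rows that repeat a pose let the fingers close. It gives the time, the measured TCP pose, the force and the opening at its end, in the units of the state.
- r.sense(): the state, without advancing time (a new reading comes with each control period).
- r.capture(name): name is "scene" or "top" or "wrist"; returns the picture (384x512x3 uint8, red, green, blue); there is no depth.
- r.calibration(name): a dict with "fx", "fy", "cx", "cy" (pixels), "rvec" (rotation vector, rad) and "tvec" (3), from world to camera coordinates, as OpenCV has them; the wrist camera has in their place "tool_from_camera" (4x4, takes a point from camera to tool coordinates, whose origin is the TCP and whose axes are the tool frame's). Camera axes: x right, y down, z forward; pixel columns grow to the right and rows downward; lengths in m; the calibration is good to about 2 mm. A picture is of the moment at which its call begins: read the wrist's pose just before it. calibration takes no time and is no camera call.
- r.finish_job(): hands the job in, once; it reports no verdict.
The state is a dict: "time_s": time; "joints": joint angles; "joint_velocities": joint speeds; "effort": joint torques, N m; "tcp_pos": TCP position; "ee_rot": TCP orientation; "wrist_force": force on the tool from outside, world axes, zero at the start; "moment": the same for the moment, N m; "gripper_width": opening from 0.0 (shut) to 1.0 (fully open).
Only numpy, scipy, OpenCV 4.12 (cv2) and the standard library are available. Lean on these libraries where they do the work, as an engineer would, in place of code of your own. Each camera call takes 0.05 s, during which the arm holds its last target.

TASK

Close up the small open tool case. First fold its upright slotted flap down flat over the tools inside, then swing the hinged cover fully shut over it. Just push and press them with the fingers: nothing needs gripping and nothing may be lifted. Leave the solder bar and awl in the case, and do not shift the case or disturb the wound core and the eraser beside it.

Things in the scene. Friction and masses are not known exactly. Their poses are not given: they have to be found in the camera images.
- tool_case: Open grey steel tool case, 100 (x) x 126 (y) x 46 high, walls 4, loose on a 3 mm thick rubber mat, 1.3 kg. Origin: centre of its underside. Its x axis points from the front wall (towards the robot) to the rear wall (the cover's hinge side; beyond it is a big shallow crate of cores, rim 85 above the table), z up. A small steel catch plate on the front wall is decoration only. A wound core (81 high) and an eraser stand 90 to 110 from the case's centre to either side.
- flap_hinge (a point): Middle of the flap's hinge line, which runs along the case's y axis just inside the front wall, 37.5 above the case's underside, at x = -42.5 of the case frame; axes as the case.
- flap (a joint): Flap angle: 0 = folded down flat (level, over the tools, stopped by its hinge), about 1.57 = upright, at most 1.65. It swings from upright away from the robot, towards the case's +x. A light friction hinge holds it wherever it is left (about 1 to 2 N at its free edge moves it). Flap: slotted bare aluminium plate, 60 from hinge line to free edge, 108 wide, 3 thick and centred on the hinge line; slots about 7 wide. When flat its top lies 7 below the case's rim.
- flap_edge (a point): Middle of the flap's free edge, 60 from its hinge line; moves with the flap.
- cover_hinge (a point): Middle of the cover's hinge line, which runs along the case's y axis at the rear top rim, 46 above the case's underside, at x = +51 of the case frame; axes as the case.
- cover (a joint): Cover angle: 0 = fully shut (level), 1.57 = upright, at most 1.9 (leaning back away from the robot). A friction hinge holds it wherever it is left (about 2 to 4 N near its free edge moves it). Cover: flat grey plate, 104 from hinge line to free edge, 128 wide, 4 thick (from 0 to 4 above the hinge line when shut, with a raised panel 1.4 higher), with a small steel thumb lip 34 wide reaching 7 beyond the free edge. With the flap upright it strikes the flap and cannot shut.
- cover_edge (a point): Middle of the cover's free edge, 104 from its hinge line, half-way through its thickness; moves with the cover.
- solder_bar: Cast solder bar, 12 x 100 x 8 high, loose on the case's floor, lying along the case's y axis. Origin: centre of its underside. Stays inside.
- awl: Wood-handled awl, 18 x 97 x 18 high, loose on the case's floor, lying along the case's y axis behind the solder bar. Origin: centre of the underside. Stays inside.
- wound_core: Tan wound core standing upright on the mat to one side (+y) of the case, 32 across, 81 high with its copper tail. Origin: centre of the underside. Light; not to be disturbed or knocked over.
- eraser: Small eraser in a red sleeve, 16 x 36 x 11 high, on the mat at the other side (-y) of the case. Origin: centre of the underside. Not to be disturbed.

How it is judged (in metres and radians):
On the way, in this order (a step that is already met when the one before it is completed fails the run):
1. the flap is folded down flat (within 0.12 rad) while the cover still stands open (over 0.9 rad) (value of joint flap below 0.12 rad and value of joint cover above 0.9 rad), for 0.2 s.
2. the cover is swung shut (within 0.06 rad) (value of joint cover below 0.06 rad), for 0.2 s.
At the end, for the whole second after the job is handed in: flap flat (within 0.12 rad) under the fully shut cover (within 0.06 rad); the case stands level and at rest within 20 mm of where it stood; solder bar and awl are inside it; wound core and eraser are within 30 mm of where they stood, the core upright (value of joint flap below 0.12 rad and value of joint cover below 0.06 rad and distance of tool_case from where it was at the start of the episode below 0.02 m and angle between tool_case's own z axis and vertical below 0.05 rad and linear speed of tool_case below 0.01 m/s and z of each of solder_bar, awl in the frame of tool_case below 0.03 m and horizontal distance between each of solder_bar, awl and tool_case below 0.06 m and distance of each of wound_core, eraser from where it was at the start of the episode below 0.03 m and angle between wound_core's own z axis and vertical below 0.2 rad); the robot touches nothing.
It fails at once if the case is shoved (20 mm), lifted or tipped (distance of tool_case from where it was at the start of the episode above 0.02 m or height (world z) of tool_case above 0.015 m or angle between tool_case's own z axis and vertical above 0.15 rad).
It fails at once if the solder bar or the awl are lifted out of the case (z of any of solder_bar, awl in the frame of tool_case above 0.03 m).
It fails at once if the wound core or the eraser is moved more than 30 mm, along the mat or upward, or the core is tipped over (distance of any of wound_core, eraser from where it was at the start of the episode above 0.03 m or angle between wound_core's own z axis and vertical above 0.5 rad).
It also fails if it takes over 51 s, if anything falls off the work surface, if the arm or the gripper's body presses on something with over 40 N, if the wrist force passes 120 N, or if a joint passes its speed limit or range.

## Working session

There is one attempt and no reset: what is moved stays moved. The work goes in short steps, Python scripts to look and compute and a tool call to move; the robot and the scene stay as the last step left them, time stands still between calls to the robot, and variables do not carry over. Pictures are saved under pics/ and viewed, and the job is handed in when it is done.

Besides the shell and the picture viewer there is one more tool, called after "Request:" as name(argument=value, ...) on one line, values as JSON. move_arm: Moves the arm, as the interface text tells. Its arguments: {"type":"object","properties":{"increments":{"type":"array","items":{"type":"number"}}},"required":["increments"]}

```bash
mkdir -p pics; python3 - <<'E'
from station import r
import cv2,json
s=r.sense();print(s)
for n in("scene","top","wrist"):
    im=r.capture(n);cv2.imwrite(f"pics/{n}0.png",im[:,:,::-1]);print(n,r.calibration(n))
E
```

```text
{'time_s': 0.0, 'joints': array([ 8.71801794e+01,  2.20921045e+01,  3.80358363e-01, -2.79815218e-02,
       -6.84115567e+01, -1.48151043e+01]), 'joint_velocities': array([-0.03592019,  0.01288046,  0.00103674,  0.06818407,  0.02237305,
       -0.00401742]), 'effort': array([-5.07312998e-04, -3.90671504e+01,  1.87405050e+01,  4.21993867e+00,
        1.10202871e-02, -1.94159174e-04]), 'tcp_pos': array([0.18916844, 0.59507627, 0.229452  ]), 'ee_rot': array([[-5.59429151e-04, -3.03121946e-01, -9.52951611e-01],
       [-2.12705124e-03, -9.52949244e-01,  3.03122442e-01],
       [-9.99997581e-01,  2.19655244e-03, -1.11648327e-04]]), 'wrist_force': array([-0.28845371,  0.44090453,  0.06642389]), 'moment': array([ 0.02644427, -0.0353991 , -0.01531914]), 'gripper_width': 1.0015457993201666}
scene {'fx': 400.3392148020118, 'fy': 400.3392148020118, 'cx': 254.67669443394047, 'cy': 191.72669440155852, 'rvec': array([ 1.94099876, -0.55506741,  0.33416611]), 'tvec': array([-0.50476745,  0.10340736,  0.92468555])}
top {'fx': 425.90526921497377, 'fy': 425.90526921497377, 'cx': 255.5263151549755, 'cy': 192.40269295193795, 'rvec': array([ 2.23452737, -1.96383189,  0.2150848 ]), 'tvec': array([-0.24702267,  0.45061205,  0.81635018])}
wrist {'fx': 287.9842288854778, 'fy': 287.9842288854778, 'cx': 255.98246636209774, 'cy': 190.4876646144138, 'tool_from_camera': array([[ 3.43157387e-04, -2.59143291e-01,  9.65838826e-01,
        -1.53757531e-01],
       [ 9.99999891e-01, -2.17929434e-04, -4.13767069e-04,
         7.12145399e-04],
       [ 3.17709669e-04,  9.65838862e-01,  2.59143188e-01,
        -7.00805178e-02],
       [ 0.00000000e+00,  0.00000000e+00,  0.00000000e+00,
         1.00000000e+00]])}
```

View pics/scene0.png

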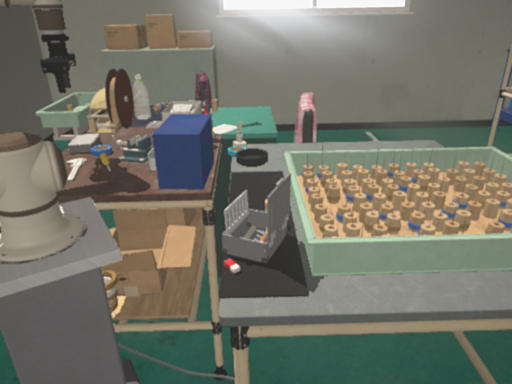

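View pics/top0.png

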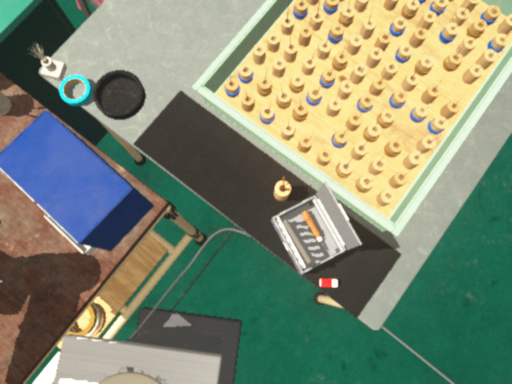

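View pics/wrist0.png

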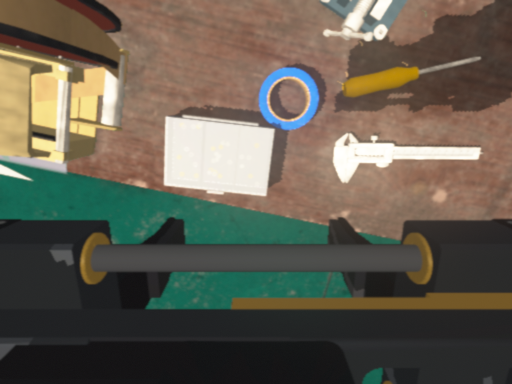

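```bash
python3 - <<'E'
import cv2
a=cv2.imread("pics/top0.png")[165:305,255:415];cv2.imwrite("pics/topc.png",cv2.resize(a,None,fx=4,fy=4,interpolation=2)) 
a=cv2.imread("pics/scene0.png")[165:285,210:310];cv2.imwrite("pics/scenec.png",cv2.resize(a,None,fx=5,fy=5,interpolation=2)) 
E
```

```text
(no output)
```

View pics/topc.png

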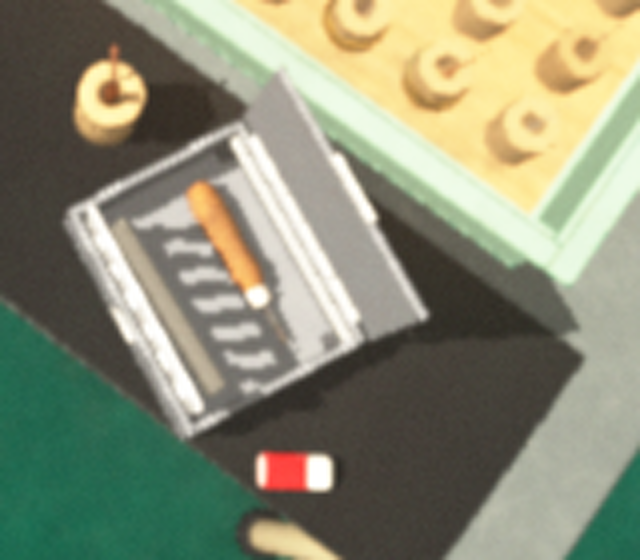

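View pics/scenec.png

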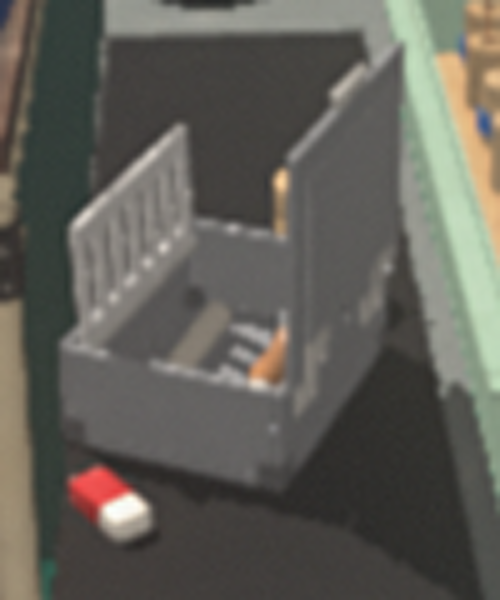

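```bash
cat > m.py <<'E'
import numpy as np,cv2
from station import r
from scipy.optimize import least_squares
def proj(n,P):
    c=r.calibration(n);K=np.array([[c['fx'],0,c['cx']],[0,c['fy'],c['cy']],[0,0,1]])
    return cv2.projectPoints(np.array(P,float),c['rvec'],c['tvec'],K,None)[0][:,0]
def case2w(p,P):
    x,y,a=p[:3];c,s=np.cos(a),np.sin(a);P=np.array(P,float)
    return P@np.array([[c,-s,0],[s,c,0],[0,0,1]]).T+[x,y,.003]
def flapP(f,u,y,t=0): # u from hinge
    return [-.0425+u*np.cos(f)-t*np.sin(f),y,.0375+u*np.sin(f)+t*np.cos(f)]
def covP(c,u,y,t=.002):
    return [.051-u*np.cos(c)+t*np.sin(c)*1,y,.046+u*np.sin(c)+t*np.cos(c)]
E
cat > fit.py <<'E'
from m import *
def pts(p):
    f,c=p[3:5]
    T=[[-.05,.063,.046],[-.05,-.063,.046],[.05,.063,.046],[.05,-.063,.046],covP(c,.104,.064),covP(c,.104,-.064)]
    S=[[-.05,-.063,.046],[.05,-.063,.046],[.05,-.063,0],[-.05,-.063,0],covP(c,.104,-.064),covP(c,.104,.064),flapP(f,.06,-.054),flapP(f,.06,.054)]
    return T,S
oT=np.array([(272,218.75),(301.25,274.25),(315,196.75),(345,251.25),(325.75,182.5),(362,244.5)])
oS=np.array([(222.4,234),(268,243.4),(266,263),(223,250),(268,197),(290.4,174),(224.4,210),(246.6,190.4)])
def res(p):
    T,S=pts(p);return np.r_[(proj("top",case2w(p,T))-oT).ravel(),(proj("scene",case2w(p,S))-oS).ravel()]
best=min((least_squares(res,[.5,-.2,a,1.57,1.7],loss='soft_l1') for a in (-1,-.5,0,.5,1)),key=lambda s:s.cost)
p=best.x;print(p,np.degrees(p[2:]));print(res(p).reshape(-1,2).round(1))
# core, eraser from top
def ray(n,uv,z):
    c=r.calibration(n);R=cv2.Rodrigues(c['rvec'])[0];d=R.T@np.array([(uv[0]-c['cx'])/c['fx'],(uv[1]-c['cy'])/c['fy'],1]);o=-R.T@c['tvec'];return o+d*(z-o[2])/d[2]
print("core",ray("top",(255+112/4,165+90/4),.06),"eraser",ray("top",(255+295/4,165+472/4),.01))
print("crate rim",ray("top",(402,228),.085),ray("top",(200,82),.085))
np.save("p.npy",p)
E
python3 fit.py
```

```text
[ 0.40871755 -0.30270424 -0.96125254  1.5889001   1.59453119] [-55.07571384  91.03726957  91.35990744]
[[-0.4 -1.3]
 [ 0.7 -0.1]
 [ 0.1 -1.8]
 [ 1.3 -1. ]
 [-0.2 -1.5]
 [-0.1  0. ]
 [-1.7  0.3]
 [-2.5  0.8]
 [-0.4  0.6]
 [-1.2  3.1]
 [-0.2  0.3]
 [ 0.1 -0.9]
 [-0.1  0.8]
 [ 0.1 -0.2]]
core [ 0.49332353 -0.24086856  0.06      ] eraser [ 0.31932223 -0.3578374   0.01      ]
crate rim [ 0.43776264 -0.47468887  0.085     ] [ 0.68696866 -0.04472296  0.085     ]
```

```bash
cat >> m.py <<'E'
def rayod(n,uv):
    c=r.calibration(n);R=cv2.Rodrigues(c['rvec'])[0];d=R.T@np.array([(uv[0]-c['cx'])/c['fx'],(uv[1]-c['cy'])/c['fy'],1]);return -R.T@c['tvec'],d
def tri(ut,us):
    A=[];b=[]
    for n,u in(("top",ut),("scene",us)):
        o,d=rayod(n,u);d/=np.linalg.norm(d);M=np.eye(3)-np.outer(d,d);A.append(M);b.append(M@o)
    return np.linalg.solve(sum(A),sum(b))
def plan(waypts,s,rows_each=None):
    "increments (deg, m) from the current commanded pose for world targets (pos,R)"
    from scipy.spatial.transform import Rotation as Ro
    p0=s['tcp_pos'];R0=s['ee_rot'];out=[]
    for p,Rt in waypts:
        rv=np.degrees(Ro.from_matrix(R0.T@Rt).as_rotvec());d=R0.T@(np.array(p)-p0);out.append(np.r_[rv.round(2),d.round(4)])
    return np.array(out)
def toolR(case_yaw,tilt,sgn=-1):
    "tool y = sgn*case y; tool x down, tilted (deg) toward case +x"
    c,s=np.cos(case_yaw),np.sin(case_yaw);cx=np.array([c,s,0]);cy=np.array([-s,c,0]);t=np.radians(tilt)
    X=np.array([0,0,-1])*np.cos(t)+cx*np.sin(t);Y=sgn*cy
    return np.c_[X,Y,np.cross(X,Y)]
E
python3 - <<'E'
from m import *
# blue box: top corners top-img / scene-img
for z in (0,.1,.2,.3):
    for uv in((45,112),(0,160),(152,205),(122,185)):
        o,d=rayod("top",uv);print(z,uv,(o+d*(z-o[2])/d[2]).round(3))
print(tri((135,187),(211,118)),tri((45,112),(180,115)))
E
```

```text
0 (45, 112) [0.611 0.305 0.   ]
0 (0, 160) [0.489 0.376 0.   ]
0 (152, 205) [0.433 0.03  0.   ]
0 (122, 185) [0.468 0.102 0.   ]
0.1 (45, 112) [0.576 0.248 0.1  ]
0.1 (0, 160) [0.468 0.311 0.1  ]
0.1 (152, 205) [0.418 0.003 0.1  ]
0.1 (122, 185) [0.449 0.067 0.1  ]
0.2 (45, 112) [0.541 0.19  0.2  ]
0.2 (0, 160) [0.446 0.245 0.2  ]
0.2 (152, 205) [ 0.403 -0.024  0.2  ]
0.2 (122, 185) [0.43  0.032 0.2  ]
0.3 (45, 112) [0.505 0.133 0.3  ]
0.3 (0, 160) [0.424 0.18  0.3  ]
0.3 (152, 205) [ 0.387 -0.05   0.3  ]
0.3 (122, 185) [ 0.41  -0.002  0.3  ]
[ 4.42199728e-01 -1.04147031e-04  2.11704675e-01] [0.50289006 0.21205625 0.17944483]
```

```bash
cat > flap.py <<'E'
from m import *
p=np.load("p.npy")
def tcp(tipcase,R): return case2w(p,[tipcase])[0]-.008*R[:,0]
E
python3 - <<'E'
from flap import *
s=r.sense();R1=toolR(p[2],0);R=toolR(p[2],12)
W=[([.19,.57,.36],s['ee_rot']),([.28,.42,.41],s['ee_rot']),([.43,.27,.42],R1),([.48,.1,.42],R1),([.43,-.1,.42],R1),([.36,-.2,.36],R),(tcp([-.085,-.02,.16],R),R)]
print(plan(W,s)); print(W[-1][0])
E
```

```text
[[ 0.000e+00  0.000e+00  0.000e+00 -1.302e-01  2.400e-02 -8.400e-03]
 [ 0.000e+00  0.000e+00  0.000e+00 -1.800e-01  1.398e-01 -1.397e-01]
 [ 3.743e+01 -4.000e-02 -9.000e-02 -1.898e-01  2.373e-01 -3.281e-01]
 [ 3.743e+01 -4.000e-02 -9.000e-02 -1.896e-01  3.841e-01 -4.272e-01]
 [ 3.743e+01 -4.000e-02 -9.000e-02 -1.892e-01  5.899e-01 -4.402e-01]
 [ 3.730e+01  1.153e+01  3.830e+00 -1.290e-01  7.063e-01 -4.038e-01]
 [ 3.730e+01  1.153e+01  3.830e+00  6.020e-02  7.523e-01 -4.003e-01]]
[ 0.3427052  -0.24309807  0.17082518]
```

Request:
move_arm(increments=[0,0,0,-0.13,0.024,-0.008,0,0,0,0,-0.13,0.024,-0.008,0,0,0,0,-0.13,0.024,-0.008,0,0,0,0,-0.18,0.14,-0.14,0,0,0,0,-0.18,0.14,-0.14,0,0,0,0,-0.18,0.14,-0.14,0,0,0,0,-0.18,0.14,-0.14,0,37.4,0,0,-0.19,0.237,-0.328,0,37.4,0,0,-0.19,0.237,-0.328,0,37.4,0,0,-0.19,0.237,-0.328,0,37.4,0,0,-0.19,0.237,-0.328,0,37.4,0,0,-0.19,0.237,-0.328,0])

```text
time_s: 1.15
tcp_pos: [0.4158, 0.2841, 0.4193]
ee_rot: [[-0.0, -0.807, -0.591], [0.0, -0.591, 0.807], [-1.0, -0.0, 0.0]]
wrist_force: [-0.2, -0.2, 0.3]
gripper_width: 0.175
```

```bash
python3 - <<'E'
from flap import *
s=r.sense();print(s['tcp_pos'],s['joints'].round(1),s['time_s'],s['wrist_force']);R1=toolR(p[2],0);R=toolR(p[2],12)
W=[([.43,.27,.42],R1),([.48,.1,.42],R1),([.43,-.1,.42],R1),([.36,-.2,.36],R),(tcp([-.085,-.02,.16],R),R)]
print(plan(W,s))
E
```

```text
[0.415844   0.28406219 0.41927124] [ 52.8   5.7   5.   -0.  -89.3 -16.6] 1.15 [-0.23846999 -0.19094134  0.32229727]
[[ 1.300e+00  2.000e-02  1.000e-02 -7.000e-04 -3.100e-03 -1.970e-02]
 [ 1.300e+00  2.000e-02  1.000e-02 -8.000e-04  5.700e-02 -1.864e-01]
 [ 1.300e+00  2.000e-02  1.000e-02 -9.000e-04  2.156e-01 -3.182e-01]
 [ 1.300e+00  1.202e+01  1.500e-01  5.910e-02  3.311e-01 -3.575e-01]
 [ 1.300e+00  1.202e+01  1.500e-01  2.482e-01  3.706e-01 -3.821e-01]]
```

Request:
move_arm(increments=[0,0,0,0,0.057,-0.168,0,0,0,0,0,0.057,-0.168,0,0,0,0,0,0.057,-0.168,0,0,0,0,0,0.057,-0.168,0,0,0,0,0,0.218,-0.3,0,0,0,0,0,0.218,-0.3,0,0,0,0,0,0.218,-0.3,0,0,0,0,0,0.218,-0.3,0,0,0,0,0,0.218,-0.3,0,0,0,0,0,0.218,-0.3,0,0,12,0,0.06,0.33,-0.34,0,0,12,0,0.06,0.33,-0.34,0])

```text
time_s: 2.15
tcp_pos: [0.3786, -0.1479, 0.3817]
ee_rot: [[0.128, -0.803, -0.581], [-0.17, -0.595, 0.785], [-0.977, -0.002, -0.213]]
wrist_force: [-0.6, -0.6, -0.0]
gripper_width: 0.002
```

Request:
move_arm(increments=[0,0,0,0,0,0,0,0,0,0,0,0,0,0])

```text
time_s: 2.32
tcp_pos: [0.373, -0.1475, 0.3777]
ee_rot: [[0.116, -0.804, -0.583], [-0.168, -0.595, 0.786], [-0.979, 0.007, -0.204]]
wrist_force: [0.0, 0.2, 0.9]
gripper_width: 0.004
```

```bash
python3 - <<'E'
from flap import *
s=r.sense();print(s['tcp_pos'],s['ee_rot'],s['joints'].round(1),s['time_s'],s['wrist_force']);R1=toolR(p[2],0);R=toolR(p[2],12)
W=[([.36,-.2,.36],R),(tcp([-.085,-.02,.16],R),R),(tcp([-.085,-.02,.09],R),R)]
print(plan(W,s))
E
```

```text
[ 0.37297061 -0.1475412   0.37767762] [[ 0.11600591 -0.80382545 -0.58344431]
 [-0.16777142 -0.59482764  0.78615064]
 [-0.9789767   0.00668716 -0.20386246]] [ 10.4 -10.7 -21.1  11.1 -75.   23.7] 2.3167 [0.01468943 0.24501482 0.89420452]
[[ 1.620e+00  2.300e-01 -5.000e-02  2.460e-02  4.150e-02 -3.010e-02]
 [ 1.620e+00  2.300e-01 -5.000e-02  2.150e-01  7.980e-02 -1.530e-02]
 [ 1.620e+00  2.300e-01 -5.000e-02  2.836e-01  7.930e-02 -1.000e-03]]
```

Request:
move_arm(increments=[1.6,0.2,0,0.025,0.042,-0.03,0,1.6,0.2,0,0.025,0.042,-0.03,0,1.6,0.2,0,0.215,0.08,-0.015,0,1.6,0.2,0,0.215,0.08,-0.015,0,1.6,0.2,0,0.215,0.08,-0.015,0,1.6,0.2,0,0.215,0.08,-0.015,0,1.6,0.2,0,0.215,0.08,-0.015,0,1.6,0.2,0,0.215,0.08,-0.015,0,1.6,0.2,0,0.215,0.08,-0.015,0,1.6,0.2,0,0.215,0.08,-0.015,0])

```text
time_s: 3.15
tcp_pos: [0.3516, -0.2423, 0.177]
ee_rot: [[0.131, -0.818, -0.559], [-0.171, -0.574, 0.8], [-0.977, -0.009, -0.215]]
wrist_force: [0.4, 0.8, 0.1]
gripper_width: 0.002
```

```bash
python3 - <<'E'
from flap import *
for n in ("scene","top","wrist"):
    s=r.sense();im=r.capture(n)[:,:,::-1]
    if n=="scene": im=cv2.resize(im[120:300,190:350],None,fx=3,fy=3)
    if n=="top": im=cv2.resize(im[150:330,220:420],None,fx=3,fy=3)
    cv2.imwrite(f"pics/{n}1.png",im)
print(s['tcp_pos'],s['joints'].round(1),s['time_s'],s['wrist_force']);R=toolR(p[2],12)
W=[(tcp([-.085,-.02,.09],R),R)]
print(plan(W,s))
E
```

```text
[ 0.35120349 -0.24203761  0.1770676 ] [ -6.4  -0.6 -43.2  14.1 -39.5  31.1] 3.25 [-0.08127697  0.63580497  0.66119999]
[[ 0.01   -0.44    0.6     0.0735  0.0083  0.0203]]
```

View pics/scene1.png

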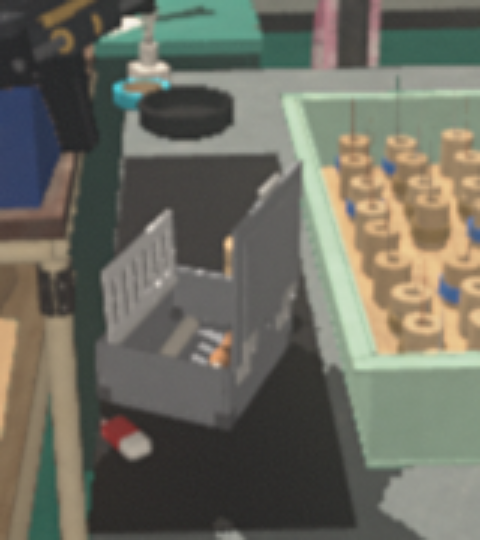

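View pics/wrist1.png

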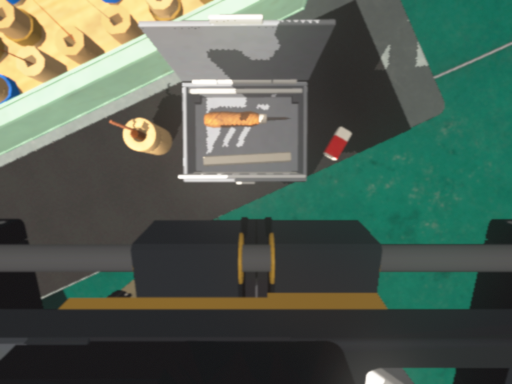

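View pics/top1.png

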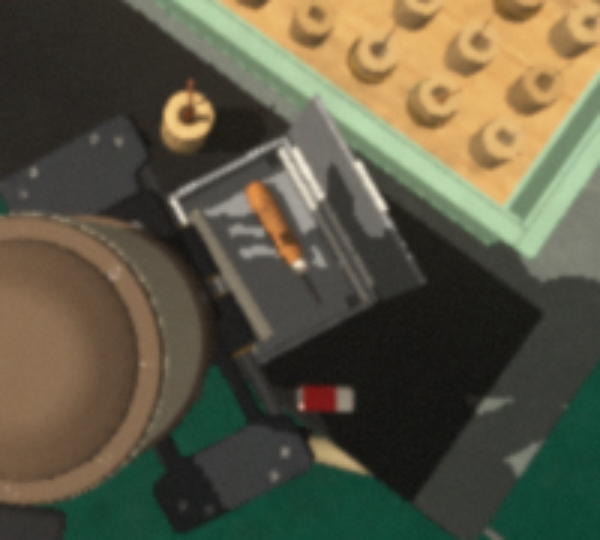

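```bash
python3 - <<'E'
from flap import *
s=r.sense();T=s['tcp_pos'];R=s['ee_rot']
print(s['tcp_pos'],s['joint_velocities'].round(2))
print(proj("scene",[T,T+.008*R[:,0]]),proj("top",[T]))
c=r.calibration("wrist");M=np.array(c['tool_from_camera'])
def wp(P):
    P=(np.array(P)-T)@R;P=(P-M[:3,3])@M[:3,:3];return np.c_[P[:,0]/P[:,2]*c['fx']+c['cx'],P[:,1]/P[:,2]*c['fy']+c['cy']]
P=[[-.05,.063,.046],[-.05,-.063,.046],[.05,.063,.046],[.05,-.063,.046],covP(p[4],.104,.064),covP(p[4],.104,-.064)]
o=np.array([(180,180),(309,181),(183,81),(308,81),(141,22),(335,20)])
print(wp(case2w(p,P)).round(1))
f=least_squares(lambda q:(wp(case2w(q,P[:4]))-o[:4]).ravel(),p[:3]);print(f.x,f.fun.round(1),p)
f=least_squares(lambda q:(wp(case2w(q,P[:4]+[covP(q[3],.104,.064),covP(q[3],.104,-.064)]))-o).ravel(),[*p[:3],1.57]);print(f.x,f.fun.round(1))
E
```

```text
[ 0.35065072 -0.24196963  0.17672174] [-0.05 -0.02 -1.17 -0.1   0.22  0.04]
[[214.84317727 166.11465829]
 [215.80675158 169.73927676]] [[278.50772005 254.41094842]]
[[182.1 179.9]
 [305.8 180.2]
 [181.1  80.3]
 [306.8  80.1]
 [135.8  17.3]
 [335.4  16.4]]
[ 0.40748941 -0.30277929 -0.96727897] [ 2.8  0.2 -2.4  0.2 -0.5 -0.5  0.2  0.1] [ 0.40871755 -0.30270424 -0.96125254  1.5889001   1.59453119]
[ 0.40729924 -0.302888   -0.96286324  1.5754864 ] [ 3.3  0.5 -2.  -0.1 -0.5 -0.2  0.2 -0.2 -3.1 -0.8  2.5  0.8]
```

Request:
move_arm(increments=[0,0,0,0.072,0.006,0.017,0,0,0,0,0.072,0.006,0.017,0,0,0,0,0.072,0.006,0.017,0,0,0,0,0.072,0.006,0.017,0])

```text
time_s: 3.63
tcp_pos: [0.3428, -0.2442, 0.1006]
ee_rot: [[0.124, -0.819, -0.56], [-0.17, -0.574, 0.801], [-0.978, -0.004, -0.21]]
wrist_force: [0.9, 0.0, 1.3]
gripper_width: 0.005
```

```bash
cat > sw.py <<'E'
from flap import *
p[:3]=[.408,-.303,-.963];np.save("p.npy",p)
s=r.sense();print(s['tcp_pos'],s['time_s'],s['wrist_force'].round(2),s['joints'].round(1));R=toolR(p[2],12)
def intip():
    t=s['tcp_pos']+.008*s['ee_rot'][:,0]-[p[0],p[1],.003];c,sn=np.cos(p[2]),np.sin(p[2]);return np.array([c*t[0]+sn*t[1],-sn*t[0]+c*t[1],t[2]])
print("tip in case",intip().round(4))
E
cat > sw2.py <<'E'
from sw import *
W=[]
for f in np.radians([95,80,65,50,38,26,14,6,0]):
    q=flapP(f,.045,-.02,.0015);W.append((tcp([q[0]-.011,-.02,q[2]-.002],R),R))
q=flapP(0,.040,-.02,.0015);W.append((tcp([q[0]-.011,-.02,q[2]+.002],R),R))
np.set_printoptions(suppress=True);print(plan(W,s))
E
python3 sw2.py
```

```text
[ 0.34278493 -0.24420716  0.10056816] 3.6333 [0.86 0.   1.3 ] [ -8.1   6.2 -52.5  21.5 -24.3  23.9]
tip in case [-0.0838 -0.0199  0.0897]
[[ 0.15   -0.15    0.26    0.0146  0.0002 -0.0224]
 [ 0.15   -0.15    0.26    0.0172  0.0002 -0.0338]
 [ 0.15   -0.15    0.26    0.0226  0.0003 -0.0442]
 [ 0.15   -0.15    0.26    0.0306  0.0003 -0.0529]
 [ 0.15   -0.15    0.26    0.0384  0.0004 -0.0581]
 [ 0.15   -0.15    0.26    0.0472  0.0004 -0.0616]
 [ 0.15   -0.15    0.26    0.0565  0.0005 -0.0632]
 [ 0.15   -0.15    0.26    0.0627  0.0005 -0.0631]
 [ 0.15   -0.15    0.26    0.0674  0.0005 -0.0626]
 [ 0.15   -0.15    0.26    0.0625  0.0005 -0.0585]]
```

Request:
move_arm(increments=[0,0,0,0.007,0,-0.011,0,0,0,0,0.014,0,-0.022,0,0,0,0,0.016,0,-0.028,0,0,0,0,0.017,0,-0.034,0,0,0,0,0.02,0,-0.039,0,0,0,0,0.0226,0,-0.0442,0,0,0,0,0.0265,0,-0.0485,0,0,0,0,0.0306,0,-0.053,0,0,0,0,0.0345,0,-0.0555,0,0,0,0,0.0384,0,-0.058,0,0,0,0,0.0384,0,-0.058,0])

```text
time_s: 4.55
tcp_pos: [0.3801, -0.2974, 0.0742]
ee_rot: [[0.124, -0.819, -0.56], [-0.169, -0.573, 0.802], [-0.978, -0.005, -0.21]]
wrist_force: [0.4, -0.2, -0.3]
gripper_width: 0.007
```

```bash
python3 sw2.py;python3 - <<'E'
from m import *
for n in ("scene","top"):
    s=r.sense();im=r.capture(n)[:,:,::-1]
    if n=="scene": im=cv2.resize(im[150:280,200:330],None,fx=4,fy=4)
    if n=="top": im=cv2.resize(im[150:330,220:420],None,fx=3,fy=3)
    cv2.imwrite(f"pics/{n}2.png",im)
E
```

```text
[ 0.38006392 -0.29739409  0.07415584] 4.55 [ 0.44 -0.21 -0.33] [-15.2  14.5 -46.9  22.  -20.5  30. ]
tip in case [-0.0189 -0.0197  0.0633]
[[ 0.08   -0.12    0.29   -0.0249  0.0001  0.0356]
 [ 0.08   -0.12    0.29   -0.0223  0.0001  0.0241]
 [ 0.08   -0.12    0.29   -0.0168  0.0002  0.0137]
 [ 0.08   -0.12    0.29   -0.0089  0.0002  0.0051]
 [ 0.08   -0.12    0.29   -0.001   0.0003 -0.0002]
 [ 0.08   -0.12    0.29    0.0077  0.0003 -0.0036]
 [ 0.08   -0.12    0.29    0.017   0.0004 -0.0052]
 [ 0.08   -0.12    0.29    0.0232  0.0004 -0.0052]
 [ 0.08   -0.12    0.29    0.0279  0.0004 -0.0046]
 [ 0.08   -0.12    0.29    0.023   0.0004 -0.0006]]
```

View pics/scene2.png

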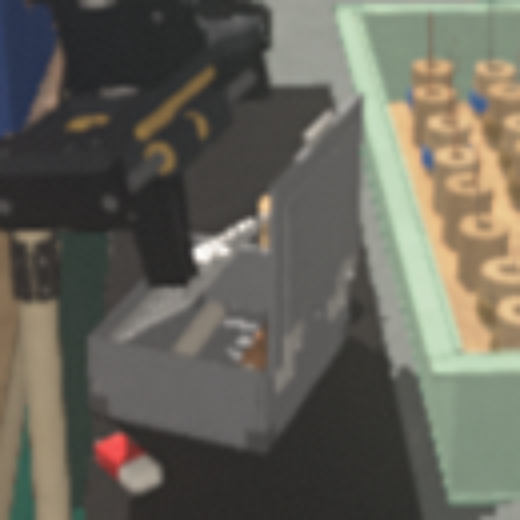

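Request:
move_arm(increments=[0,0,0,0.004,0,-0.002,0,0,0,0,0.008,0,-0.0035,0,0,0,0,0.012,0,-0.0045,0,0,0,0,0.016,0,-0.005,0,0,0,0,0.019,0,-0.005,0,0,0,0,0.022,0,-0.004,0,0,0,0,0.0235,0,-0.003,0,0,0,0,0.0235,0,-0.003,0])

```text
time_s: 5.32
tcp_pos: [0.385, -0.3035, 0.0524]
ee_rot: [[0.126, -0.819, -0.56], [-0.17, -0.574, 0.801], [-0.977, -0.006, -0.211]]
wrist_force: [-0.5, -0.8, 0.1]
gripper_width: 0.009
```

```bash
python3 sw.py
```

```text
[ 0.38496673 -0.30345075  0.0524412 ] 5.3167 [-0.48 -0.82  0.08] [-16.8  17.2 -49.   27.8 -15.7  25.5]
tip in case [-0.0111 -0.0191  0.0416]
```

Request:
move_arm(increments=[0,0,0,0.001,0,0,0,0,0,0,0.002,0,0,0,0,0,0,0.003,0,0,0,0,0,0,0.003,0,0,0])

```text
time_s: 5.65
tcp_pos: [0.3853, -0.3038, 0.0512]
ee_rot: [[0.127, -0.819, -0.56], [-0.171, -0.574, 0.801], [-0.977, -0.006, -0.213]]
wrist_force: [-4.8, 8.2, 17.1]
gripper_width: 0.012
```

```bash
python3 sw.py
```

```text
[ 0.38526057 -0.30384805  0.05120171] 5.65 [-4.82  8.16 17.14] [-17.1  17.4 -49.4  28.9 -15.1  24.6]
tip in case [-0.0106 -0.0191  0.0404]
```

Request:
move_arm(increments=[0,0,0,-0.03,0,0,0,0,0,0,-0.06,0,0,0,0,0,0,-0.1,0,0,0,0,0,0,-0.14,0,0,0,0,0,0,-0.18,0,0,0,0,0,0,-0.2,0,0,0,0,-12,0,-0.2,0,0,0,0,-12,0,-0.2,0,0,0,0,-12,0,-0.2,0,0,0])

```text
time_s: 6.4
tcp_pos: [0.3626, -0.2712, 0.2462]
ee_rot: [[0.009, -0.82, -0.572], [0.002, -0.572, 0.82], [-1.0, -0.008, -0.004]]
wrist_force: [0.7, -0.9, 0.1]
gripper_width: 0.004
```

```bash
python3 - <<'E'
from sw import *
for n in ("scene","wrist"):
    im=r.capture(n)[:,:,::-1]
    if n=="scene": im=cv2.resize(im[150:280,200:330],None,fx=4,fy=4)
    cv2.imwrite(f"pics/{n}3.png",im)
R=toolR(p[2],0);s=r.sense()
print(plan([(tcp([.04,-.01,.26],R),R),(tcp([.085,-.01,.26],R),R),(tcp([.085,-.01,.128],R),R)],s))
E
```

```text
[ 0.36256166 -0.27124296  0.24620076] 6.4 [ 0.72 -0.95  0.12] [-16.3   4.1 -21.   -0.3 -64.5  51.3]
tip in case [-0.052  -0.0191  0.2352]
[[ 0.07   -0.2     0.28   -0.0261 -0.0108 -0.0943]
 [ 0.07   -0.2     0.28   -0.0259 -0.0108 -0.1393]
 [ 0.07   -0.2     0.28    0.1061 -0.0101 -0.1389]]
```

View pics/scene3.png

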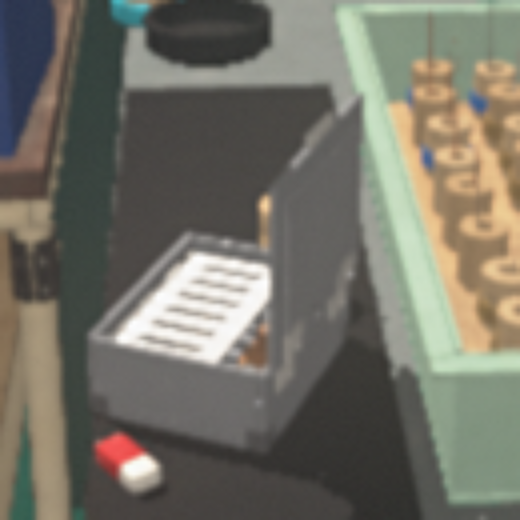

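View pics/wrist3.png

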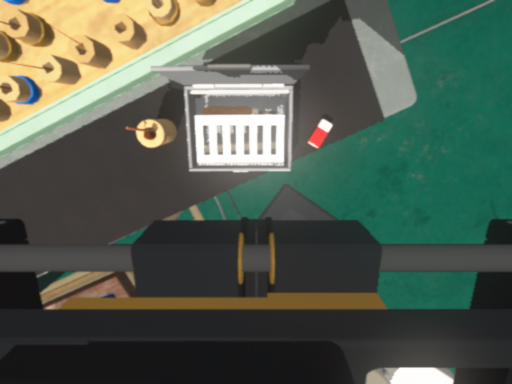

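Request:
move_arm(increments=[0,0,0,-0.026,-0.009,-0.03,0,0,0,0,-0.026,-0.01,-0.07,0,0,0,0,-0.026,-0.01,-0.11,0,0,0,0,-0.026,-0.01,-0.139,0,0,0,0,-0.026,-0.01,-0.139,0,0,0,0,-0.026,-0.01,-0.139,0,0,0,0,-0.026,-0.01,-0.139,0,0,0,0,0.01,-0.01,-0.139,0,0,0,0,0.045,-0.01,-0.139,0,0,0,0,0.08,-0.01,-0.139,0,0,0,0,0.08,-0.01,-0.139,0])

```text
time_s: 7.42
tcp_pos: [0.4435, -0.374, 0.1593]
ee_rot: [[-0.005, -0.82, -0.573], [0.009, -0.573, 0.82], [-1.0, -0.001, 0.01]]
wrist_force: [-1.1, 1.3, -0.9]
gripper_width: 0.004
```

```bash
cat > cv.py <<'E'
from sw import *
for n in ("scene","top"):
    im=r.capture(n)[:,:,::-1]
    if n=="scene": im=cv2.resize(im[110:280,190:330],None,fx=4,fy=3.5)
    if n=="top": im=cv2.resize(im[150:330,220:420],None,fx=3,fy=3)
    import sys;cv2.imwrite(f"pics/{n}{sys.argv[1]}.png",im)
R=toolR(p[2],0);s=r.sense();np.set_printoptions(suppress=True)
W=[];A=[95,85,75,65,55,45,35,25,15,8,3,0]
for a in np.radians(A):
    u=.088 if a>.3 else .085
    q=covP(a,u,-.01,.0054);W.append((tcp([q[0]+.010*np.cos(a/2)*1.0,-.01,q[2]-.001],R),R))
print(np.c_[A,plan(W,s)])
E
python3 cv.py 4
```

```text
[ 0.44352748 -0.37403219  0.15933077] 7.4167 [-1.09  1.34 -0.93] [-24.3  21.4 -11.3  -0.4 -57.8  59.5]
tip in case [ 0.0785 -0.0114  0.1483]
[[95.      0.25   -0.16    0.24    0.0232  0.0003  0.0131]
 [85.      0.25   -0.16    0.24    0.0222  0.0002  0.0278]
 [75.      0.25   -0.16    0.24    0.0239  0.0001  0.0426]
 [65.      0.25   -0.16    0.24    0.0282  0.0001  0.0568]
 [55.      0.25   -0.16    0.24    0.035   0.0001  0.0701]
 [45.      0.25   -0.16    0.24    0.0441  0.0001  0.0821]
 [35.      0.25   -0.16    0.24    0.0552  0.0001  0.0925]
 [25.      0.25   -0.16    0.24    0.068   0.0001  0.1008]
 [15.      0.25   -0.16    0.24    0.0829  0.0001  0.1039]
 [ 8.      0.25   -0.16    0.24    0.0929  0.0002  0.1066]
 [ 3.      0.25   -0.16    0.24    0.1003  0.0002  0.1077]
 [ 0.      0.25   -0.16    0.24    0.1047  0.0002  0.1082]]
```

View pics/scene4.png

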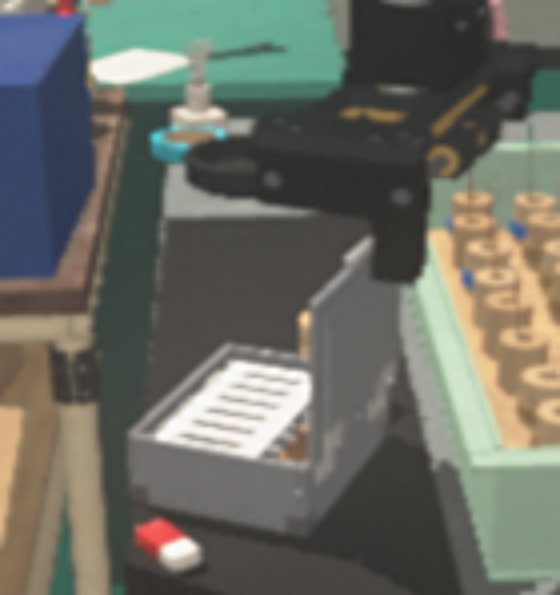

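View pics/top4.png

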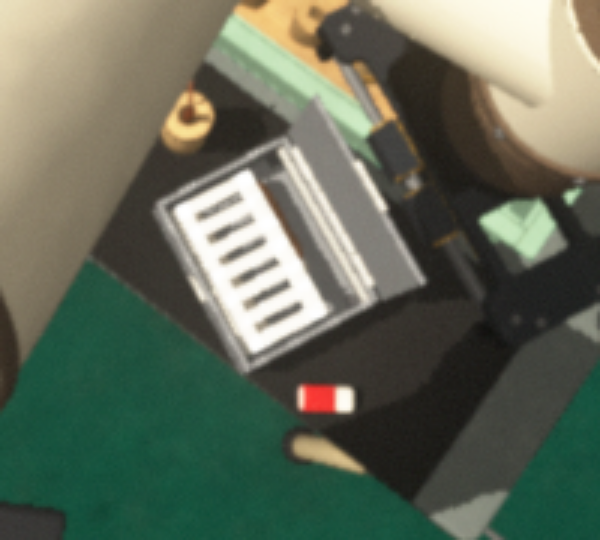

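Request:
move_arm(increments=[0,0,0,0.01,0,0,0,0,0,0,0.02,0,0,0,0,0,0,0.02,0,0,0,0,0,0,0.02,0,0,0])

```text
time_s: 7.85
tcp_pos: [0.4487, -0.3781, 0.1461]
ee_rot: [[0.007, -0.819, -0.573], [0.0, -0.573, 0.819], [-1.0, -0.006, -0.004]]
wrist_force: [0.5, 0.4, -0.4]
gripper_width: 0.001
```

```bash
python3 cv.py 5
```

```text
[ 0.4487405  -0.37813647  0.1461209 ] 7.85 [ 0.47  0.41 -0.39] [-24.4  22.4 -11.9  -0.2 -55.3  59.5]
tip in case [ 0.085  -0.0094  0.1351]
[[95.      0.17   -0.27    0.36    0.0033  0.0006  0.0146]
 [85.      0.17   -0.27    0.36    0.0023  0.0006  0.0293]
 [75.      0.17   -0.27    0.36    0.0039  0.0006  0.044 ]
 [65.      0.17   -0.27    0.36    0.0082  0.0005  0.0583]
 [55.      0.17   -0.27    0.36    0.015   0.0005  0.0717]
 [45.      0.17   -0.27    0.36    0.0241  0.0006  0.0837]
 [35.      0.17   -0.27    0.36    0.0352  0.0006  0.094 ]
 [25.      0.17   -0.27    0.36    0.048   0.0007  0.1023]
 [15.      0.17   -0.27    0.36    0.0628  0.0007  0.1055]
 [ 8.      0.17   -0.27    0.36    0.0728  0.0008  0.1082]
 [ 3.      0.17   -0.27    0.36    0.0802  0.0008  0.1094]
 [ 0.      0.17   -0.27    0.36    0.0846  0.0009  0.1098]]
```

Request:
move_arm(increments=[0,0,0,0.003,0,0.008,0,0,0,0,0.003,0,0.015,0,0,0,0,0.003,0,0.022,0,0,0,0,0.003,0,0.029,0,0,0,0,0.004,0,0.037,0,0,0,0,0.004,0,0.044,0,0,0,0,0.006,0,0.051,0,0,0,0,0.008,0,0.058,0,0,0,0,0.012,0,0.065,0,0,0,0,0.015,0,0.072,0,0,0,0,0.02,0,0.078,0,0,0,0,0.024,0,0.084,0])

```text
time_s: 8.95
tcp_pos: [0.4003, -0.3086, 0.121]
ee_rot: [[0.007, -0.819, -0.573], [0.001, -0.573, 0.819], [-1.0, -0.006, -0.003]]
wrist_force: [0.9, -1.3, -0.5]
gripper_width: 0.006
```

```bash
python3 cv.py 6
```

```text
[ 0.40025262 -0.30864148  0.12097594] 8.95 [ 0.87 -1.35 -0.52] [-19.3  16.9 -24.9  -0.2 -47.8  54.5]
tip in case [ 0.0002 -0.0095  0.11  ]
[[95.      0.17   -0.03    0.26   -0.0227  0.0001 -0.0716]
 [85.      0.17   -0.03    0.26   -0.0237  0.     -0.0569]
 [75.      0.17   -0.03    0.26   -0.0219 -0.     -0.0422]
 [65.      0.17   -0.03    0.26   -0.0176 -0.     -0.0279]
 [55.      0.17   -0.03    0.26   -0.0107 -0.     -0.0146]
 [45.      0.17   -0.03    0.26   -0.0016 -0.     -0.0026]
 [35.      0.17   -0.03    0.26    0.0096 -0.      0.0077]
 [25.      0.17   -0.03    0.26    0.0224  0.      0.0159]
 [15.      0.17   -0.03    0.26    0.0372  0.0001  0.019 ]
 [ 8.      0.17   -0.03    0.26    0.0473  0.0001  0.0217]
 [ 3.      0.17   -0.03    0.26    0.0546  0.0001  0.0229]
 [ 0.      0.17   -0.03    0.26    0.059   0.0002  0.0233]]
```

View pics/scene6.png

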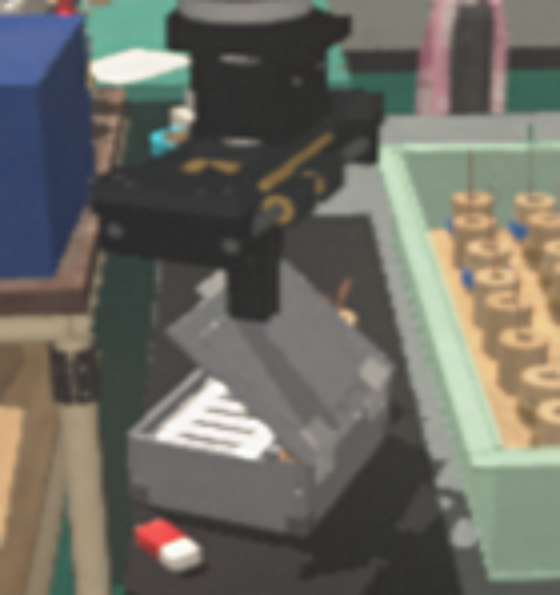

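Request:
move_arm(increments=[0,0,0,0.005,0,0.003,0,0,0,0,0.0105,0,0.008,0,0,0,0,0.0165,0,0.0125,0,0,0,0,0.0225,0,0.016,0,0,0,0,0.03,0,0.0175,0,0,0,0,0.037,0,0.019,0,0,0,0,0.043,0,0.02,0,0,0,0,0.048,0,0.021,0,0,0,0,0.053,0,0.022,0,0,0,0,0.056,0,0.022,0,0,0,0,0.0575,0,0.022,0,0,0,0,0.0575,0,0.022,0])

```text
time_s: 10.05
tcp_pos: [0.3884, -0.2912, 0.0635]
ee_rot: [[0.006, -0.819, -0.573], [0.001, -0.573, 0.819], [-1.0, -0.006, -0.003]]
wrist_force: [0.3, 0.6, -0.7]
gripper_width: 0.002
```

```bash
python3 cv.py 7|head -3
```

```text
[ 0.38840382 -0.29124526  0.0635177 ] 10.05 [ 0.28  0.57 -0.69] [-17.7  20.  -31.2  -0.2 -38.4  52.9]
tip in case [-0.0208 -0.0093  0.0525]
[[95.      0.16   -0.23    0.36   -0.0788  0.0007 -0.0916]
```

View pics/scene7.png

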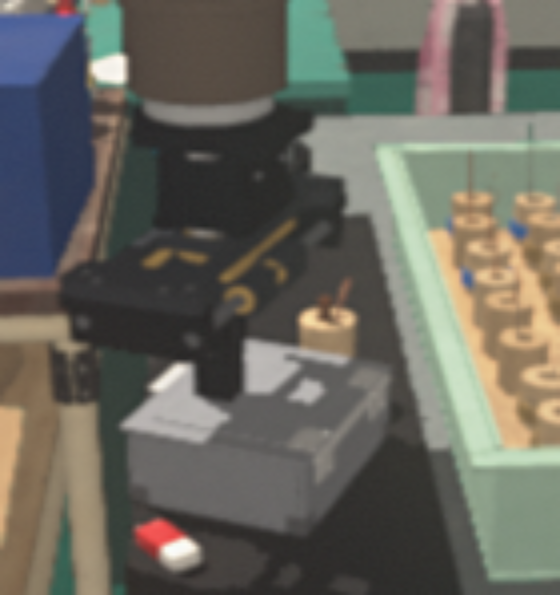

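Nearly shut; I'll press on to a light contact force.

Request:
move_arm(increments=[0,0,0,0.001,0,0,0,0,0,0,0.002,0,0,0,0,0,0,0.003,0,0,0,0,0,0,0.003,0,0,0])

```text
time_s: 10.48
tcp_pos: [0.389, -0.2914, 0.0614]
ee_rot: [[0.008, -0.819, -0.574], [0.0, -0.574, 0.819], [-1.0, -0.006, -0.004]]
wrist_force: [-0.4, -0.2, 2.3]
gripper_width: 0.006
```

Request:
move_arm(increments=[0,0,0,0.001,0,0,0,0,0,0,0.002,0,0,0,0,0,0,0.0025,0,0,0,0,0,0,0.0025,0,0,0,0,0,0,0.0025,0,0,0])

```text
time_s: 10.9
tcp_pos: [0.389, -0.2915, 0.0612]
ee_rot: [[0.008, -0.818, -0.575], [-0.001, -0.575, 0.818], [-1.0, -0.006, -0.005]]
wrist_force: [-4.7, 4.7, 20.4]
gripper_width: 0.007
```

Request:
move_arm(increments=[0,0,0,-0.02,0,0,0,0,0,0,-0.05,0,0,0,0,0,0,-0.09,0,0,0,0,0,0,-0.13,0,0,0,0,0,0,-0.17,0,0,0,0,0,0,-0.2,0,0,0,0,0,0,-0.2,0,0.03,0,0,0,0,-0.2,0,0.06,0,0,0,0,-0.2,0,0.06,0,0,0,0,-0.2,0,0.06,0])

```text
time_s: 11.73
tcp_pos: [0.352, -0.2415, 0.2586]
ee_rot: [[0.008, -0.818, -0.575], [0.0, -0.575, 0.818], [-1.0, -0.007, -0.004]]
wrist_force: [0.3, 0.1, 0.3]
gripper_width: 0.005
```

```bash
python3 cv.py 8|head -3; python3 - <<'E'
from m import *
cv2.imwrite("pics/wrist8.png",r.capture("wrist")[:,:,::-1])
E
```

```text
[ 0.35198988 -0.24146219  0.25859941] 11.7333 [0.25 0.08 0.29] [-12.6   0.7 -22.8  -0.1 -66.1  47.7]
tip in case [-0.0825 -0.0108  0.2476]
[[95.      0.18   -0.23    0.35    0.1157  0.0007 -0.1515]
```

View pics/scene8.png

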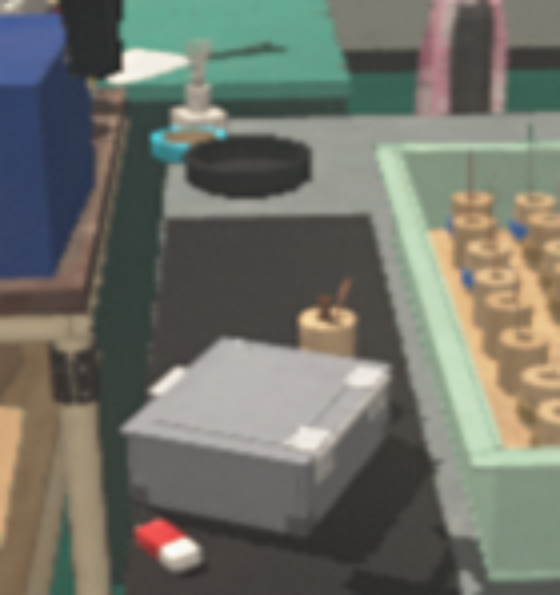

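View pics/wrist8.png

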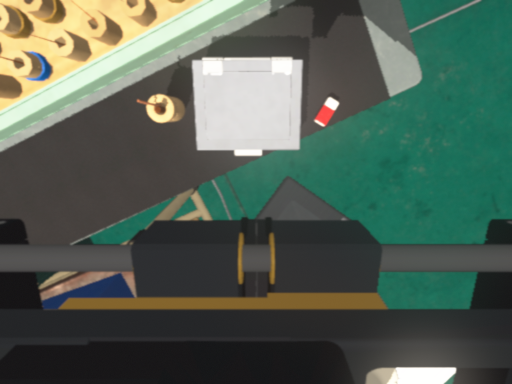

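The cover is shut and level, the core and eraser are untouched, and the case is in place. Handing in.

```bash
python3 -c "
from station import r
print(r.finish_job())"
```

```text
the job is handed in; nothing more can be done
None
```

The tool case is closed, and I handed the job in with about 12 s of the 51 s used; no verdict was reported. With the gripper shut I swept the flap down from its front face and pressed it against its stop at about 19 N. I then reached behind the cover, swung it over and pressed it shut at about 21 N.

- **Flap and cover:** the picture after the first step showed the flap flat with the cover still upright. The last scene and wrist pictures show the cover flush on the rim. I judged both angles from the hard stops and the pictures, not from a joint reading.
- **Surroundings:** in the last pictures the case, core and eraser look unmoved and the core is upright. I compared these by eye and did not refit their positions.
- **Tools inside:** the solder bar and awl were last seen lying in the case before the flap was folded. Nothing touched them afterwards, but they are hidden under the shut cover.
- **Robot:** the arm is clear, with the tool about 0.26 m above the work surface and no force on it.
- **Disagreement:** the first pose estimate from the fixed cameras and the wrist-camera check differed by about 1.5 mm, so I used values between the two.

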